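Hang the rivet can on the tote and lift the tote level

ROBOT

A 7-joint arm with a two-finger parallel gripper is mounted at the origin on the work surface. World frame = base frame: x ahead of the robot, y to its left, z up, the work surface at z = 0. Lengths are in mm, angles in rad, forces in N, time in s.
With the tool pointing down it reaches from about 400 to 875 mm from the base axis. Payload 4.4 kg.
Tool frame: the origin (TCP) lies on the centre line of the jaws, within the pads' length; the fingertips stand 14 mm ahead of it and the grasp point (between the pads) lies 5 mm behind it; z points along the fingers, x is the direction in which the jaws open and shut, and the axes are right-handed (so a half turn about z gives the same grasp; the last joint's range is limited). The gripper opens to 85 mm and grips with 20 to 120 N. Pads are 22 mm wide; open, the fingers measure 114 mm over their backs; the gripper's body (76 mm by 85 mm) begins 54 mm behind the grasp point. The pads swing forward as they close: fully open they stand 13 mm farther back than shut.
Start: joints at [1.24, 0.628, 0.038, 1.517, -0.027, 0.996, -0.02], TCP at [170.142, -627.351, 245.313] pointing down, gripper open.
Joint ranges: [-3.06, 3.06], [-0.37, 2.12], [-1.25, 1.32], [0.18, 2.47], [-1.1, 4.24], [0.23, 1.98], [-2.94, 2.94]. Speed limits (rad/s): [2.57, 2.57, 3.14, 3.14, 3.14, 3.14, 3.14].

INTERFACE

Orientations are given as [roll, pitch, yaw] about the fixed x, y, z axes, in that order (R = Rz(yaw) Ry(pitch) Rx(roll)).
In Python, from cell import ctrl gives the robot as it stands.
- The arm moves only by the tool send_rows, never from a script. Its argument "commands" is a list of rows, each a list of 5 numbers: the finger opening in mm, from 0 to 85.4, then the shift along the tool's x, y, z in mm, then the turn about the tool's z in degrees. In form: [[grip, x, y, z, roll], ...]. A call has 1 to 5 rows; each row is the pose to reach, as a shift and turn from the pose measured when the call began, along the tool's axes at that moment; what a row does not reach only later rows make up. A row lasts 1/10 s, in which the tool goes at most 50 mm and 8.59 degrees, less where a joint would pass 70% of its speed; a pose out of reach is approached as far as the arm can. A call with a gripper value outside its range is refused whole. The fingers move at their own pace and stop on an object; the grip force is fixed at half the most. Time passes only in rows, so rows that repeat a pose let the fingers close. It gives the time, the measured TCP pose, the force and the opening at its end, in the units of the state.
- ctrl.read_state(): the state, without advancing time (a new reading comes with each control period).
- ctrl.get_image(name): name is "side" or "top"; returns the picture (400x640x3 uint8, red, green, blue); there is no depth.
- ctrl.camera_params(name): a dict with "fx", "fy", "cx", "cy" (pixels), "cam_to_world" (4x4, takes a point from camera to world coordinates). Camera axes: x right, y down, z forward; pixel columns grow to the right and rows downward; lengths in mm; the calibration is good to about 2 mm. A picture is of the moment at which its call begins. camera_params takes no time and is no camera call.
- ctrl.finish_job(): hands the job in, once; it reports no verdict.
The state is a dict: "clock": time; "qpos": joint angles; "qd": joint speeds; "tau": joint torques, N m; "eef_pos": TCP position; "tool_rot": TCP orientation; "force": force on the tool from outside, world axes, zero at the start; "torque": the same for the moment, N m; "width": finger opening in mm.
Only numpy, scipy, OpenCV 4.12 (cv2) and the standard library are available. Lean on these libraries where they do the work, as an engineer would, in place of code of your own. Each camera call takes 0.05 s, during which the arm holds its last target.

TASK

Get the tote ready to carry: pick up the small rivet can by its strap handle, hang it by the handle on the hook at the end of the carry tote, and let go of it while the tote still stands on the table. Then take the tote by its wooden bar, lift it about 8 cm clear of the table and finish while still holding it there, steady and level, with the can hanging quietly on the hook and the roll still in the tray. Leave the other things on the table where they are, and do not tip the tote over or spill the can.

Things in the scene. Friction and masses are not known exactly. Their poses are not given: they have to be found in the camera images.
- tote: Loose carry tote, 0.55 kg: open sheet-metal tray 150 (its x) by 180 mm (its y), walls 55 mm high; at each end (y = -91, +91 mm) an upright strap 46 mm wide, 200 mm high, and a wooden bar between them. A V-shaped strap hook sticks out of the -y end. Origin: centre of underside, z up; yaw within 20 degrees of the world's. With the can hung it balances near y = -20 mm on the bar.
- tote_bar (a point): Middle of the tote's wooden bar, 185 mm above the tote's underside. The bar runs along the tote's y, is 24 mm wide (tote x) and 24 mm high, about 170 mm of it free between the end straps; 115 mm of free height beneath it above the tray's walls.
- hook_seat (a point): Where the axis of the can's top bar rests in the hook: tote frame 0, -134, 185 mm. The hook is a strap 14 mm wide (tote x), 4 mm thick: from the end strap (y -92, z 198) it slopes down to the bottom of the V (y -135, z 178) and up to its free tip (y -160, z 204). Bring the can's window over the tip from outside (along tote +y), then lower.
- rivet_can: Small steel box with fixed upright handle, 0.12 to 0.2 kg. Box 42 (its x) by 60 mm (its y), 55 mm high. Handle: two flat straps 14 mm wide (y), outer faces 50 mm apart in x, up to 125 mm above the underside, joined on top by an 8 mm round bar along x; window under it 42 wide, 62 mm high, free if pinched across the straps from outside. Origin: centre of underside, z up; yaw within 35 degrees.
- can_bar (a point): Middle of the axis of the can's top bar, 121 mm above the can's underside.
- tape_roll: Roll of tape lying flat loose in the tote's tray, outside diameter 76 mm, hole 52 mm, 40 mm high, about 0.12 kg. Origin at the centre of its underside.
- plain_bin: Bystander: open steel box without handle, 46 by 60 mm, 55 mm high. Origin at the centre of the underside.
- duct_collar: Bystander: round sheet-metal collar (tube) standing upright, 68 mm diameter, 50 mm high. Origin at the centre of the underside.
- tape_measure: Bystander: tape measure, grey case 66 by 36 mm, 62 mm high. Origin at the centre of the underside.
- snips: Bystander: hand snips lying flat, about 175 mm long, 18 mm high. Origin under the pivot.
Not all that is in view belongs to the job. What is shaped like the tape_roll but orange is not meant.

How it is judged (in metres and radians):
On the way:
1. the rivet can hangs by its handle on the hook, let go, with the tote still standing on the table (distance between can_bar and hook_seat below 0.02 m and contact force between rivet_can and tote above 0.5 N and contact force between rivet_can and the fingers below 0.1 N and height (world z) of tote below 0.01 m and angle between tote's own z axis and vertical below 0.05 rad and angle between rivet_can's own z axis and vertical below 0.3 rad and linear speed of rivet_can below 0.1 m/s), for 0.3 s.
At the end, for the whole second after the job is handed in: For the last second the fingers hold the tote (over 3 N) 50-140 mm up, within 0.12 rad of level, under 30 mm/s and 0.15 rad/s, touching no bystander; the can rests in the hook (bar within 20 mm of seat), free of the fingers, under 60 mm/s, tilt under 0.3 rad; the roll lies in the tray (distance between can_bar and hook_seat below 0.02 m and contact force between rivet_can and tote above 0.5 N and contact force between rivet_can and the fingers below 0.1 N and height (world z) of tote between 0.05 and 0.14 m and angle between tote's own z axis and vertical below 0.12 rad and linear speed of tote below 0.03 m/s and angular speed of tote below 0.15 rad/s and contact force between tote and the fingers above 3 N and linear speed of rivet_can below 0.06 m/s and angle between rivet_can's own z axis and vertical below 0.3 rad and horizontal distance between tape_roll and tote below 0.09 m and z of tape_roll in the frame of tote between -0.01 and 0.03 m and contact force between tote and plain_bin below 0.1 N and contact force between tote and duct_collar below 0.1 N and contact force between tote and tape_measure below 0.1 N and contact force between tote and snips below 0.1 N); the arm keeps its last pose, push and grip.
It fails at once if another thing on the table was moved more than 30 mm (distance of any of plain_bin, duct_collar, tape_measure, snips from where it was at the start of the episode above 0.03 m).
It fails at once if the tote was tipped more than 0.4 rad (angle between tote's own z axis and vertical above 0.4 rad).
It fails at once if the rivet can was tipped more than 0.8 rad, spilling it (angle between rivet_can's own z axis and vertical above 0.8 rad).
It also fails if it takes over 54 s, if anything falls off the work surface, if the arm or the gripper's body presses on something with over 40 N, if the wrist force passes 120 N, or if a joint passes its speed limit or range.

## Working session

There is one attempt and no reset: what is moved stays moved. The work goes in short steps, Python scripts to look and compute and a tool call to move; the robot and the scene stay as the last step left them, time stands still between calls to the robot, and variables do not carry over. Pictures are saved under pics/ and viewed, and the job is handed in when it is done.

Besides the shell and the picture viewer there is one more tool, called after "Request:" by a JSON object that holds its "fn" and its "kwargs", one argument or row to a line. send_rows: Moves the arm, as the interface text tells. Its arguments: {"type":"object","properties":{"commands":{"type":"array"}},"required":["commands"]}

```bash
ls; mkdir -p pics; python3 - <<'E'
from cell import ctrl
import cv2,json
print(ctrl.read_state())
for n in("side","top"):
    im=ctrl.get_image(n); cv2.imwrite(f"pics/{n}0.png",im[:,:,::-1]); p=ctrl.camera_params(n); print(n,p)
E
```

```text
pics
{'clock': 0.0, 'qpos': array([ 1.24021139,  0.6293403 ,  0.03844875,  1.51833455, -0.02701457,
        0.99631093, -0.02001642]), 'qd': array([-2.03520539e-03, -7.04636941e-05,  6.96069129e-04,  8.91207261e-06,
        8.84629709e-04, -1.65613855e-04,  3.17138464e-04]), 'tau': array([ 5.79565931e-04, -5.63406694e+01,  1.22622974e+00, -1.93446583e+01,
        1.09511730e-02,  1.04770559e-02,  1.61669828e-05]), 'eef_pos': array([ 169.98242002, -626.77489312,  244.40366169]), 'tool_rot': array([ 3.14157698e+00,  1.87498512e-03, -1.30604049e+00]), 'force': array([ 0.13983311, -0.21993075,  0.00191635]), 'torque': array([-0.03118436, -0.05466776, -0.00015819]), 'width': 85.53512140455948}
side {'fx': 455.07198383470376, 'fy': 455.07198383470376, 'cx': 321.6199468055712, 'cy': 200.9436932213558, 'cam_to_world': array([[ 8.05855661e-01, -4.54706471e-01,  3.79260700e-01,
         1.97496752e+02],
       [-5.92071062e-01, -6.11271462e-01,  5.25165743e-01,
        -5.22773302e+02],
       [-6.96501939e-03, -6.47757073e-01, -7.61815111e-01,
         8.76163875e+02],
       [ 0.00000000e+00,  0.00000000e+00,  0.00000000e+00,
         1.00000000e+00]])}
top {'fx': 439.37592308312605, 'fy': 439.37592308312605, 'cx': 324.885688629255, 'cy': 199.2312120058299, 'cam_to_world': array([[ 4.43958161e-03, -9.93333109e-01,  1.15193857e-01,
         4.23128470e+02],
       [-9.99714875e-01, -1.70609915e-03,  2.38171641e-02,
         1.15949836e+00],
       [-2.34618455e-02, -1.15266751e-01, -9.93057460e-01,
         1.36650882e+03],
       [ 0.00000000e+00,  0.00000000e+00,  0.00000000e+00,
         1.00000000e+00]])}
```

View pics/side0.png

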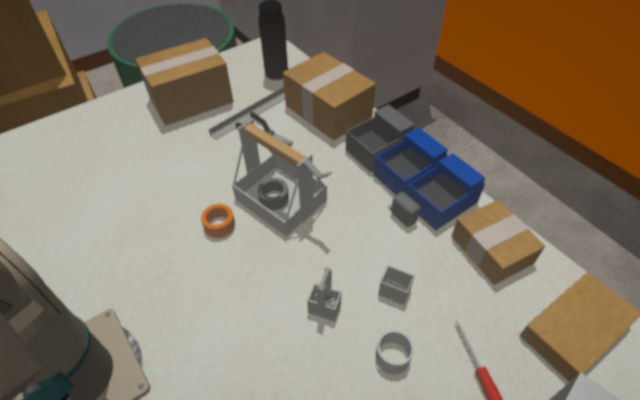

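View pics/top0.png

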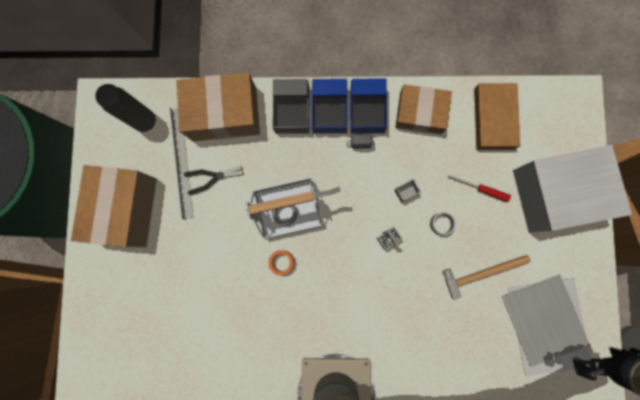

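The side view shows the tote at about (280,180), the can at (323,300), the plain bin at (397,285) and the collar at (394,352). In the top view the tote is at (288,208), the can at (390,240), and the hook points right, towards -y. Next I'll enlarge both.

```bash
python3 - <<'E'
import cv2,numpy as np
a=cv2.imread('pics/side0.png'); b=cv2.imread('pics/top0.png')
cr=lambda im,x,y,w,h:cv2.resize(im[y:y+h,x:x+w],None,fx=6,fy=6,interpolation=cv2.INTER_CUBIC)
cv2.imwrite('pics/s_tote.png',cr(a,220,105,130,100))
cv2.imwrite('pics/t_tote.png',cr(b,235,160,130,100))
cv2.imwrite('pics/can.png',np.hstack([cr(a,290,260,65,70),cr(b,360,205,65,70)]))
E
```

```text
(no output)
```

View pics/s_tote.png

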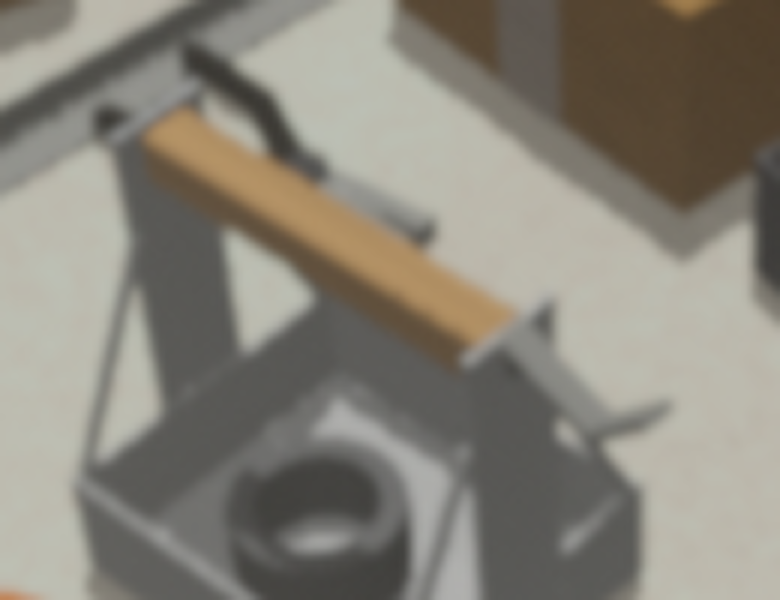

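View pics/t_tote.png

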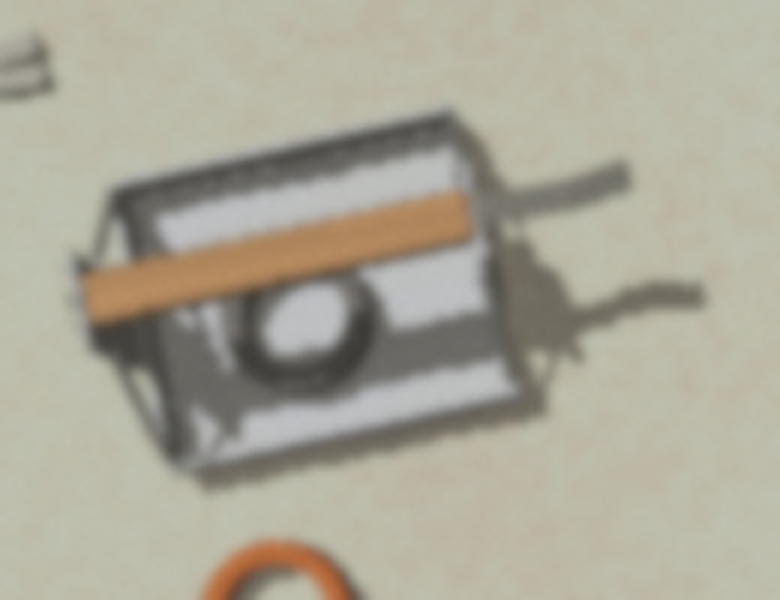

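View pics/can.png

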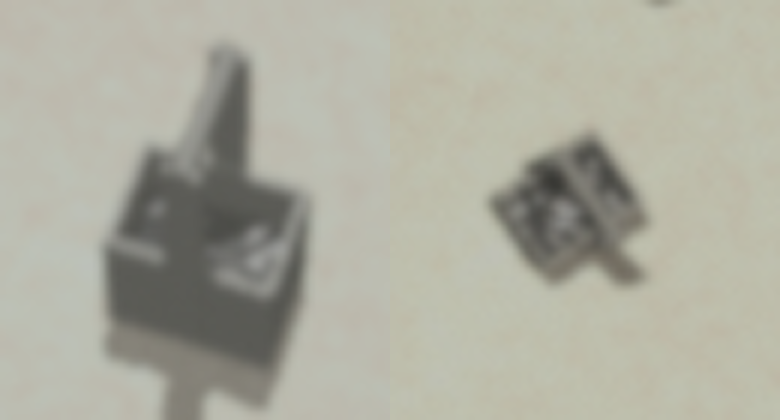

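```bash
cat > h.py <<'E'
import numpy as np,cv2
from cell import ctrl
P={n:ctrl.camera_params(n) for n in("side","top")}
def ray(n,u,v):
    p=P[n];M=np.array(p["cam_to_world"]);d=M[:3,:3]@[(u-p["cx"])/p["fx"],(v-p["cy"])/p["fy"],1];return M[:3,3],d
def onz(n,u,v,z):
    o,d=ray(n,u,v);return o+d*(z-o[2])/d[2]
def proj(n,X):
    p=P[n];M=np.array(p["cam_to_world"]);c=M[:3,:3].T@(np.array(X)-M[:3,3]);return np.array([p["cx"]+p["fx"]*c[0]/c[2],p["cy"]+p["fy"]*c[1]/c[2]])
def tri(a,b):
    o1,d1=ray("side",*a);o2,d2=ray("top",*b);s=np.linalg.lstsq(np.c_[d1,-d2],o2-o1,rcond=None)[0]
    p,q=o1+s[0]*d1,o2+s[1]*d2;return (p+q)/2,np.linalg.norm(p-q)
def state():
    s=ctrl.read_state();print({k:np.round(s[k],3).tolist() for k in("clock","eef_pos","tool_rot","force","torque","width")});return s
E
python3 - <<'E'
from h import *
a=cv2.imread('pics/side0.png'); b=cv2.imread('pics/top0.png')
for n,im,x0,y0,w,h in(("side",a,220,105,130,100),("top",b,235,160,130,100)):
    c=im[y0:y0+h,x0:x0+w];hs=cv2.cvtColor(c,cv2.COLOR_BGR2HSV)
    m=cv2.inRange(hs,(8,90,140 if n=="side" else 60),(18,175,255))
    nn,l,st,ce=cv2.connectedComponentsWithStats(m);i=1+np.argmax(st[1:,4])
    ys,xs=np.where(l==i);r=cv2.minAreaRect(np.c_[xs,ys].astype(np.float32))
    bx=cv2.boxPoints(r)+[x0,y0];print(n,st[i],r);W=np.array([onz(n,*q,197) for q in bx]);print(np.round(W[:,:2],1),"ctr",W.mean(0))
cr=lambda im,x,y,w,h:cv2.resize(im[y:y+h,x:x+w],None,fx=12,fy=12,interpolation=cv2.INTER_CUBIC)
o=np.hstack([cr(a,305,260,33,48),cr(b,374,224,33,48)]);o=cv2.normalize(o,None,0,255,cv2.NORM_MINMAX)
for i in range(0,o.shape[1],60): cv2.putText(o,str(i),(i,10),0,.35,(0,0,255));
for i in range(0,o.shape[0],60): cv2.putText(o,str(i),(0,i),0,.35,(0,0,255))
cv2.imwrite('pics/can2.png',o)
E
```

```text
side [ 25  18  59  39 505] ((54.0, 37.0), (66.14386749267578, 8.267983436584473), 32.0053825378418)
[[522.5 226.4]
 [543.  241.8]
 [580.5  69.3]
 [560.9  57.4]] ctr [551.72342344 148.7208197  197.        ]
top [ 14  33  64  21 515] ((45.83399200439453, 42.46955108642578), (9.086463928222656, 64.53606414794922), 77.19573211669922)
[[542.3 234.8]
 [581.3  65.9]
 [557.3  60.3]
 [518.5 228.8]] ctr [549.85454547 147.44274229 197.        ]
```

View pics/can2.png

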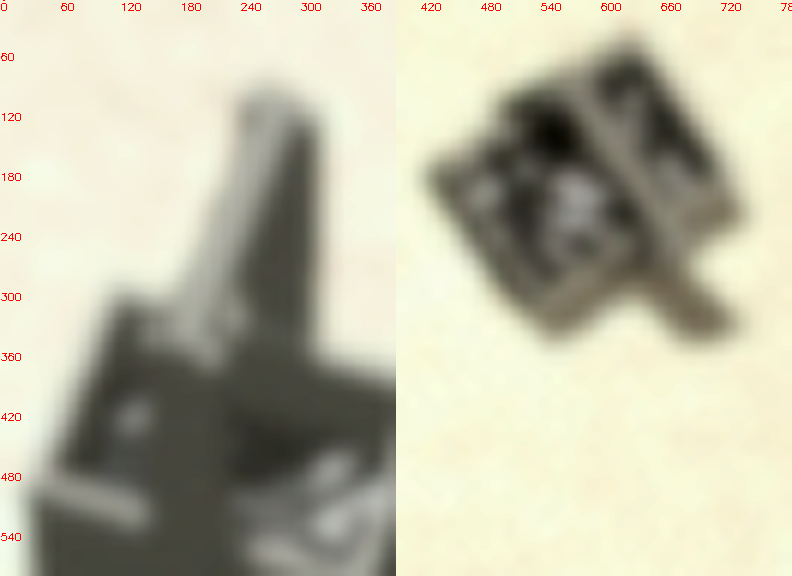

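```bash
python3 - <<'E'
from h import *
k=lambda x,o:(x+.5)/12-.5+o
S=[(k(272,305),k(108,260)),(k(190,305),k(335,260))]
T=[(k(182,374),k(88,224)),(k(276,374),k(262,224))]
for n,L in(("side",S),("top",T)):
    W=np.array([onz(n,*q,123) for q in L]);print(n,np.round(W,1),"mid",W.mean(0)[:2],"len",np.linalg.norm(W[0]-W[1]),"yaw",np.degrees(np.arctan2(*(W[0]-W[1])[[1,0]])))
for s,t in zip(S,T): print("tri",tri(s,t))
R=[(426,172),(545,335),(735,212),(632,45)]
W=np.array([onz("top",k(x-396,374),k(y,224),55) for x,y in R]);print(np.round(W,1),W.mean(0)); 
for i in range(4): d=W[(i+1)%4]-W[i]; print(np.linalg.norm(d),np.degrees(np.arctan2(d[1],d[0])))
th=np.radians(12.9);Rz=np.array([[np.cos(th),-np.sin(th)],[np.sin(th),np.cos(th)]]);c=np.array([550.5,148])
for p in([0,-134],[0,-160],[0,-20],[0,-135]):print(p,c+Rz@p)
for nm,p in (("tip",(0,-160,204)),("vee",(0,-135,182)),("corner",(75,-90,55)),("corner2",(-75,-90,55)),("corner3",(-75,90,55))):
    X=[*(c+Rz@p[:2]),p[2]];print(nm,X,proj("side",X),proj("top",X))
E
```

```text
side [[ 479.8 -147.9  123. ]
 [ 444.8 -173.3  123. ]] mid [ 462.30278414 -160.62708955] len 43.20988866444114 yaw 36.037107813320056
top [[ 478.  -149.2  123. ]
 [ 437.4 -170.6  123. ]] mid [ 457.68707427 -159.93994266] len 45.83780435433019 yaw 27.839276116930414
tri (array([ 478.25922407, -149.12772352,  125.8476228 ]), np.float64(0.9781440302590279))
tri (array([ 440.84634208, -172.30193608,  124.37866993]), np.float64(7.791922816342281))
[[ 460.1 -119.7   55. ]
 [ 420.2 -148.6   55. ]
 [ 450.5 -195.7   55. ]
 [ 491.6 -170.9   55. ]] [ 455.61126043 -158.74577378   55.        ]
49.24951239638297 -144.10199769911796
56.01938361313097 -57.19791017706819
47.985306430309286 31.084014029274833
60.13016027137099 121.64533201531377
[0, -134] [580.41551555  17.38199998]
[0, -160] [586.22001856  -7.96179107]
[0, -20] [554.96500232 128.50477612]
[0, -135] [580.63876566  16.40723878]
tip [np.float64(586.2200185617522), np.float64(-7.9617910705954955), 204] [328.04651784 173.51484097] [338.78880798 188.74692007]
vee [np.float64(580.6387656614785), np.float64(16.40723878418507), 182] [318.93828631 175.20068603] [329.7570433  191.89411775]
corner [np.float64(643.6996000053273), np.float64(77.0152512236114), 55] [325.79307456 185.5215354 ] [310.31786431 176.74171275]
corner2 [np.float64(497.485420876644), np.float64(43.52773382196868), 55] [283.07066696 222.60288799] [321.11622782 225.09851173]
corner3 [np.float64(457.3003999946727), np.float64(218.98474877638859), 55] [230.0502395  184.74757339] [262.29194695 238.37976609]
```

```bash
cat >> h.py <<'E'
def to(x,y,z,yaw):
    from scipy.spatial.transform import Rotation as Ro
    s=state();R=Ro.from_euler('xyz',s['tool_rot']);d=R.inv().apply(np.array([x,y,z])-s['eef_pos'])
    cur=np.degrees(s['tool_rot'][2]);t=(yaw-cur+180)%360-180
    print("shift",np.round(d,1),"roll",round(-t,1))
E
python3 -c "
from h import *
to(458,-160,210,31)"
```

```text
{'clock': 0.1, 'eef_pos': [169.989, -626.812, 244.488], 'tool_rot': [3.142, 0.002, -1.306], 'force': [-1.457, 0.392, -0.297], 'torque': [-0.002, 0.013, -0.013], 'width': 85.563}
shift [-375.1 -400.2   35.1] roll -105.8
```

Request:
{"fn": "send_rows", "kwargs": {
  "commands": [
    [85, -34, -36, 3, -8],
    [85, -68, -72, 6, -16],
    [85, -102, -108, 9, -24],
    [85, -136, -145, 13, -32],
    [85, -170, -181, 16, -40]
  ]
}}

```text
clock: 0.6
eef_pos: [300.8, -413.4, 228.5]
tool_rot: [-3.14, 0.002, -0.602]
force: [1.0, -0.4, 0.3]
width: 84.6
```

```bash
python3 -c "
from h import *
to(458,-160,210,31)"
```

```text
{'clock': 0.6, 'eef_pos': [300.795, -413.403, 228.481], 'tool_rot': [-3.14, 0.002, -0.602], 'force': [1.006, -0.354, 0.339], 'torque': [-0.036, -0.128, 0.0], 'width': 84.597}
shift [ -14.  -297.9   18.9] roll -65.5
```

Request:
{"fn": "send_rows", "kwargs": {
  "commands": [
    [85, -2, -40, 2, -8],
    [85, -4, -80, 4, -16],
    [85, -6, -120, 7, -24],
    [85, -8, -160, 10, -32],
    [85, -10, -200, 13, -40]
  ]
}}

```text
clock: 1.1
eef_pos: [406.3, -241.5, 215.6]
tool_rot: [-3.14, 0.001, 0.101]
force: [1.5, -0.7, -0.1]
width: 85.1
```

```bash
python3 -c "
from h import *
to(458,-160,210,31)"
```

```text
{'clock': 1.1, 'eef_pos': [406.307, -241.498, 215.566], 'tool_rot': [-3.14, 0.001, 0.101], 'force': [1.51, -0.717, -0.072], 'torque': [0.027, -0.057, -0.056], 'width': 85.074}
shift [ 59.7 -75.8   5.7] roll -25.2
```

Request:
{"fn": "send_rows", "kwargs": {
  "commands": [
    [85, 20, -25, 2, -8],
    [85, 40, -50, 4, -16],
    [85, 60, -76, 6, -25],
    [85, 60, -76, 6, -25.2],
    [85, 60, -76, 6, -25.2]
  ]
}}

```text
clock: 1.6
eef_pos: [458.1, -159.4, 209.4]
tool_rot: [-3.139, 0.0, 0.542]
force: [-0.3, -0.7, -0.7]
width: 84.9
```

```bash
python3 - <<'E'
from h import *
to(458,-160,108,31)
a=ctrl.get_image("side");b=ctrl.get_image("top")
cr=lambda im,x,y,w,h:cv2.resize(im[y:y+h,x:x+w,::-1],None,fx=6,fy=6,interpolation=cv2.INTER_CUBIC)
cv2.imwrite('pics/can3.png',np.hstack([cr(a,290,220,65,95),cr(b,360,190,65,95)]))
E
```

```text
{'clock': 1.6, 'eef_pos': [458.149, -159.379, 209.374], 'tool_rot': [-3.139, 0.0, 0.542], 'force': [-0.329, -0.748, -0.742], 'torque': [-0.035, -0.015, 0.037], 'width': 84.927}
shift [ -0.4   0.7 101.4] roll 0.0
```

View pics/can3.png

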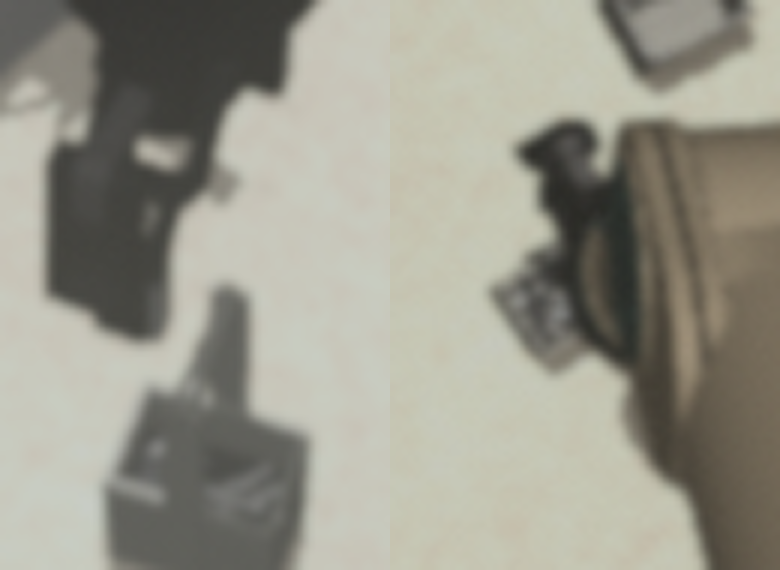

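Request:
{"fn": "send_rows", "kwargs": {
  "commands": [
    [85, 0, 0.7, 30, 0],
    [85, 0, 0.7, 60, 0],
    [85, 0, 0.7, 85, 0],
    [85, 0, 0.7, 105, 0],
    [85, 0, 0.7, 106, 0]
  ]
}}

```text
clock: 2.2
eef_pos: [455.2, -162.3, 101.5]
tool_rot: [-3.137, 0.005, 0.536]
force: [0.2, 0.4, 0.3]
width: 85.2
```

Request:
{"fn": "send_rows", "kwargs": {
  "commands": [
    [45, 0, 0, 0, 0],
    [45, 0, 0, 0, 0],
    [45, 0, 0, 0, 0],
    [40, 0, 0, 0, 0],
    [40, 0, 0, 0, 0]
  ]
}}

```text
clock: 2.7
eef_pos: [456.5, -162.7, 102.8]
tool_rot: [-3.139, 0.003, 0.536]
force: [-0.0, 0.3, 6.5]
width: 49.9
```

Request:
{"fn": "send_rows", "kwargs": {
  "commands": [
    [40, 0, 0, 0, 0],
    [40, 0, 0, 0, 0],
    [40, 0, 0, 0, 0],
    [40, 0, 0, 0, 0]
  ]
}}

```text
clock: 3.1
eef_pos: [456.3, -162.7, 102.9]
tool_rot: [-3.139, 0.003, 0.535]
force: [-0.1, 0.2, 1.9]
width: 49.5
```

```bash
python3 - <<'E'
from h import *
to(458,-160,108,31)
a=ctrl.get_image("side");b=ctrl.get_image("top")
cr=lambda im,x,y,w,h:cv2.resize(im[y:y+h,x:x+w,::-1],None,fx=6,fy=6,interpolation=cv2.INTER_CUBIC)
cv2.imwrite('pics/can4.png',np.hstack([cr(a,290,220,65,95),cr(b,360,190,65,95)]))
E
```

```text
{'clock': 3.1, 'eef_pos': [456.315, -162.718, 102.875], 'tool_rot': [-3.139, 0.003, 0.535], 'force': [-0.076, 0.178, 1.934], 'torque': [-0.002, 0.157, -0.013], 'width': 49.484}
shift [ 2.8 -1.5 -5.1] roll -0.3
```

View pics/can4.png

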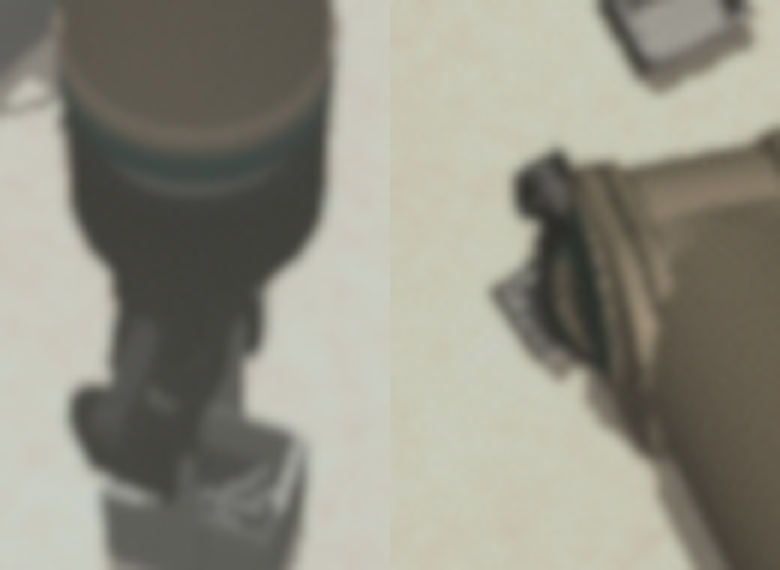

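Request:
{"fn": "send_rows", "kwargs": {
  "commands": [
    [40, 0, 0, -15, 0],
    [40, 0, 0, -35, 0],
    [40, 0, 0, -60, 0],
    [40, 0, 0, -85, 0],
    [40, 0, 0, -107, 0]
  ]
}}

```text
clock: 3.7
eef_pos: [456.6, -162.7, 210.7]
tool_rot: [-3.139, 0.003, 0.536]
force: [0.4, -0.3, -1.2]
width: 49.9
```

```bash
python3 -c "
from h import *
to(595,-47,212,12.9)"
```

```text
{'clock': 3.7, 'eef_pos': [456.617, -162.682, 210.731], 'tool_rot': [-3.139, 0.003, 0.536], 'force': [0.447, -0.3, -1.185], 'torque': [0.002, -0.051, -0.044], 'width': 49.875}
shift [178.  -28.9  -1.8] roll 17.8
```

Request:
{"fn": "send_rows", "kwargs": {
  "commands": [
    [40, 25, -4, -1, 2.5],
    [40, 55, -9, -1, 6],
    [40, 85, -14, -2, 9],
    [40, 115, -19, -2, 12],
    [40, 145, -24, -2, 15]
  ]
}}

```text
clock: 4.2
eef_pos: [569.6, -67.3, 211.9]
tool_rot: [-3.139, 0.005, 0.272]
force: [0.3, -0.5, -2.0]
width: 49.6
```

```bash
python3 -c "
from h import *
to(595,-47,212,12.9)"
```

```text
{'clock': 4.2, 'eef_pos': [569.58, -67.313, 211.882], 'tool_rot': [-3.139, 0.005, 0.272], 'force': [0.255, -0.489, -2.017], 'torque': [-0.027, -0.041, 0.03], 'width': 49.6}
shift [ 29.9 -12.8  -0.2] roll 2.7
```

Request:
{"fn": "send_rows", "kwargs": {
  "commands": [
    [40, 15, -6, 0, 1.5],
    [40, 28, -12, 0, 2.7],
    [40, 30, -13, 0, 2.7],
    [40, 30, -13, 0, 2.7],
    [40, 30, -13, 0, 2.7]
  ]
}}

```text
clock: 4.7
eef_pos: [594.0, -47.7, 211.4]
tool_rot: [-3.14, 0.007, 0.224]
force: [-0.3, -1.0, -1.3]
width: 49.5
```

```bash
python3 - <<'E'
from h import *
to(595,-47,212,12.9)
a=ctrl.get_image("side");b=ctrl.get_image("top")
cv2.imwrite('pics/s5.png',a[:,:,::-1]);cv2.imwrite('pics/t5.png',b[:,:,::-1])
cr=lambda im,x,y,w,h:cv2.resize(im[y:y+h,x:x+w,::-1],None,fx=6,fy=6,interpolation=cv2.INTER_CUBIC)
cv2.imwrite('pics/can5.png',cr(a,270,120,120,95))
cv2.imwrite('pics/can5t.png',cr(b,290,140,120,95))
E
```

```text
{'clock': 4.7, 'eef_pos': [593.997, -47.741, 211.421], 'tool_rot': [-3.14, 0.007, 0.224], 'force': [-0.346, -0.958, -1.27], 'torque': [-0.007, 0.03, 0.015], 'width': 49.471}
shift [ 1.1 -0.5 -0.6] roll -0.1
```

View pics/can5.png

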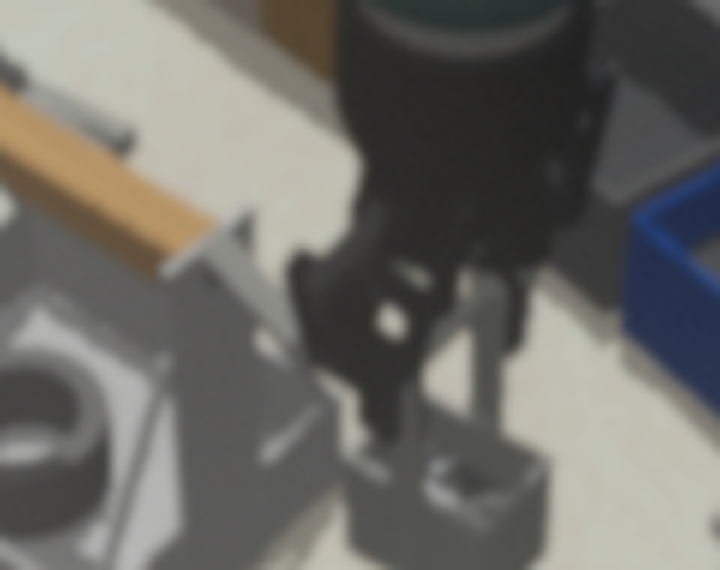

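View pics/can5t.png

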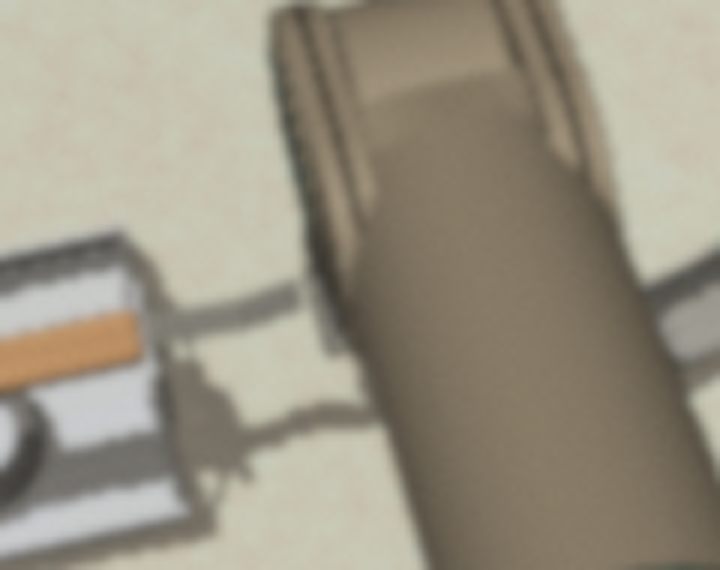

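```bash
python3 - <<'E'
from h import *
th=.2245;R=np.array([[np.cos(th),-np.sin(th)],[np.sin(th),np.cos(th)]])
a=cv2.imread('pics/s5.png');cr=cv2.resize(a[170:220,315:375],None,fx=12,fy=12,interpolation=cv2.INTER_CUBIC)
cr=cv2.normalize(cr,None,0,255,cv2.NORM_MINMAX)
for dy,col in((0,(0,0,255)),(4,(0,255,0))):
    q=[]
    for x,y in((-21,-30),(21,-30),(21,30),(-21,30)):
        p=proj("side",[*(np.array([594,-47.7])+R@[x,y+dy]),163.5]);q.append([(p[0]-315+.5)*12,(p[1]-170+.5)*12])
    print(np.round(q)); cv2.polylines(cr,[np.int32(q)],True,col,1)
cv2.imwrite('pics/rim5.png',cr)
E
```

```text
[[395. 484.]
 [548. 340.]
 [279. 173.]
 [125. 310.]]
[[377. 472.]
 [530. 329.]
 [262. 163.]
 [107. 298.]]
```

View pics/rim5.png

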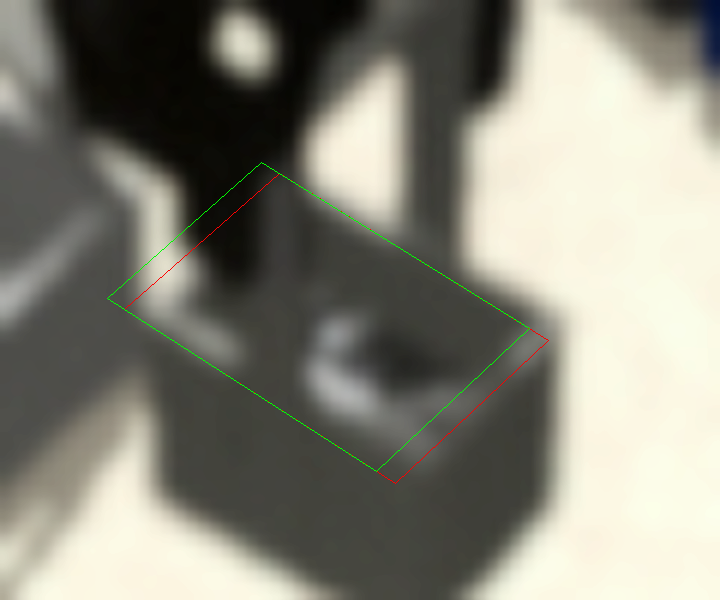

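```bash
python3 -c "
from h import *
to(580.4,18.2,210,12.9)"
```

```text
{'clock': 4.8, 'eef_pos': [594.228, -47.802, 211.688], 'tool_rot': [-3.14, 0.006, 0.223], 'force': [-0.22, -0.278, -1.129], 'torque': [0.056, -0.006, 0.045], 'width': 49.782}
shift [  1.2 -67.4   1.8] roll -0.1
```

Request:
{"fn": "send_rows", "kwargs": {
  "commands": [
    [40, 0, -12, 0, 0],
    [40, 1, -28, 0, 0],
    [40, 1, -45, 0, 0],
    [40, 1, -60, 0, 0],
    [40, 1, -67, 0, 0]
  ]
}}

```text
clock: 5.3
eef_pos: [579.7, 21.2, 212.0]
tool_rot: [-3.139, 0.006, 0.227]
force: [0.1, 0.5, -1.5]
width: 49.8
```

Request:
{"fn": "send_rows", "kwargs": {
  "commands": [
    [40, 0, 0, 0, 0],
    [40, 0, 0, 0, 0]
  ]
}}

```text
clock: 5.5
eef_pos: [579.7, 21.6, 212.1]
tool_rot: [-3.139, 0.006, 0.228]
force: [0.1, -0.3, -0.8]
width: 49.4
```

```bash
python3 - <<'E'
from h import *
to(580.4,18.2,170,12.9)
a=ctrl.get_image("side");b=ctrl.get_image("top")
cr=lambda im,x,y,w,h:cv2.resize(im[y:y+h,x:x+w,::-1],None,fx=6,fy=6,interpolation=cv2.INTER_CUBIC)
cv2.imwrite('pics/can6.png',cr(a,240,100,120,95))
E
```

```text
{'clock': 5.5, 'eef_pos': [579.693, 21.647, 212.079], 'tool_rot': [-3.139, 0.006, 0.228], 'force': [0.129, -0.302, -0.788], 'torque': [0.011, -0.02, 0.027], 'width': 49.412}
shift [ 0.1  3.6 42.1] roll 0.2
```

View pics/can6.png

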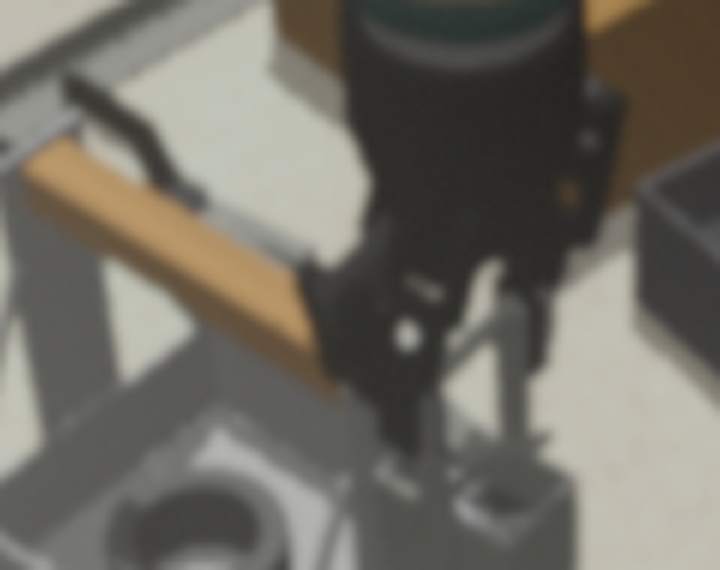

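Request:
{"fn": "send_rows", "kwargs": {
  "commands": [
    [40, 0, 3, 6, 0],
    [40, 0, 3, 14, 0],
    [40, 0, 3, 22, 0],
    [40, 0, 3, 29, 0],
    [40, 0, 3, 35, 0]
  ]
}}

```text
clock: 6.1
eef_pos: [580.0, 17.4, 175.9]
tool_rot: [-3.139, 0.007, 0.226]
force: [0.0, -0.1, -0.6]
width: 49.6
```

Request:
{"fn": "send_rows", "kwargs": {
  "commands": [
    [40, 0, 0, 2, 0],
    [40, 0, 0, 4, 0],
    [40, 0, 0, 6, 0]
  ]
}}

```text
clock: 6.4
eef_pos: [580.1, 17.6, 169.9]
tool_rot: [-3.139, 0.006, 0.226]
force: [0.0, -0.1, -0.8]
width: 49.7
```

Request:
{"fn": "send_rows", "kwargs": {
  "commands": [
    [40, 0, 0, 1, 0],
    [40, 0, 0, 2, 0]
  ]
}}

```text
clock: 6.6
eef_pos: [580.3, 17.6, 168.0]
tool_rot: [-3.139, 0.006, 0.227]
force: [0.1, 0.1, -1.4]
width: 49.7
```

Request:
{"fn": "send_rows", "kwargs": {
  "commands": [
    [40, 0, 0, 1, 0],
    [40, 0, 0, 1.5, 0]
  ]
}}

```text
clock: 6.8
eef_pos: [580.4, 17.9, 166.8]
tool_rot: [-3.139, 0.005, 0.226]
force: [-0.2, 0.5, 1.6]
width: 49.8
```

```bash
python3 - <<'E'
from h import *
state()
a=ctrl.get_image("side")
cr=lambda im,x,y,w,h:cv2.resize(im[y:y+h,x:x+w,::-1],None,fx=6,fy=6,interpolation=cv2.INTER_CUBIC)
cv2.imwrite('pics/can7.png',cr(a,240,110,120,95))
E
```

```text
{'clock': 6.8, 'eef_pos': [580.431, 17.888, 166.813], 'tool_rot': [-3.139, 0.005, 0.226], 'force': [-0.247, 0.526, 1.594], 'torque': [0.12, 0.161, -0.059], 'width': 49.753}
```

View pics/can7.png

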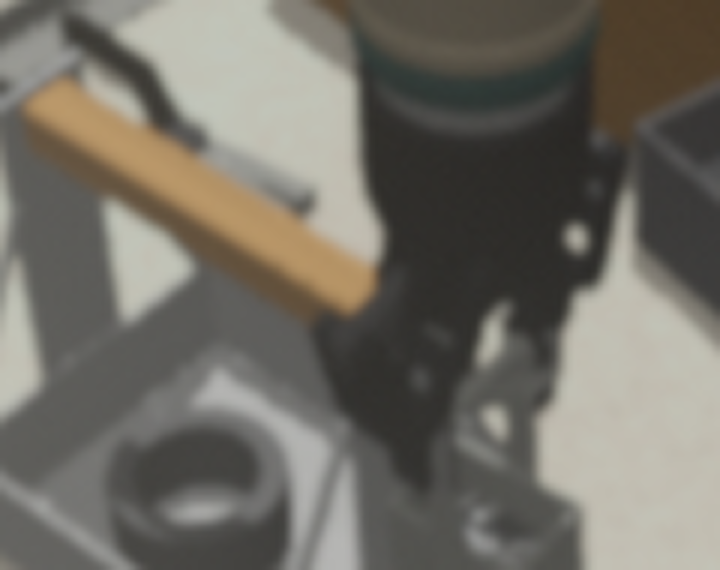

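The upward force rose by 3 N, so the bar is resting in the hook. The picture shows the hook going through the window. Now I'll let go.

Request:
{"fn": "send_rows", "kwargs": {
  "commands": [
    [52, 0, 0, 0.5, 0],
    [56, 0, 0, 0.5, 0],
    [62, 0, 0, 0.5, 0],
    [75, 0, 0, 0.5, 0],
    [85, 0, 0, 0.5, 0]
  ]
}}

```text
clock: 7.35
eef_pos: [580.5, 18.0, 166.3]
tool_rot: [-3.139, 0.005, 0.227]
force: [0.0, -0.3, 0.4]
width: 84.7
```

Request:
{"fn": "send_rows", "kwargs": {
  "commands": [
    [85, 0, 0, 0, 0],
    [85, 0, 0, 0, 0],
    [85, 0, 0, 0, 0],
    [85, 0, 0, 0, 0],
    [85, 0, 0, 0, 0]
  ]
}}

```text
clock: 7.85
eef_pos: [580.4, 17.9, 166.3]
tool_rot: [-3.139, 0.005, 0.227]
force: [-0.8, -0.2, -0.4]
width: 85.0
```

```bash
python3 - <<'E'
from h import *
state()
a=ctrl.get_image("side")
cr=lambda im,x,y,w,h:cv2.resize(im[y:y+h,x:x+w,::-1],None,fx=6,fy=6,interpolation=cv2.INTER_CUBIC)
cv2.imwrite('pics/can8.png',cr(a,240,110,120,95))
E
```

```text
{'clock': 7.85, 'eef_pos': [580.441, 17.922, 166.316], 'tool_rot': [-3.139, 0.005, 0.227], 'force': [-0.811, -0.249, -0.422], 'torque': [-0.029, -0.092, -0.006], 'width': 85.003}
```

View pics/can8.png

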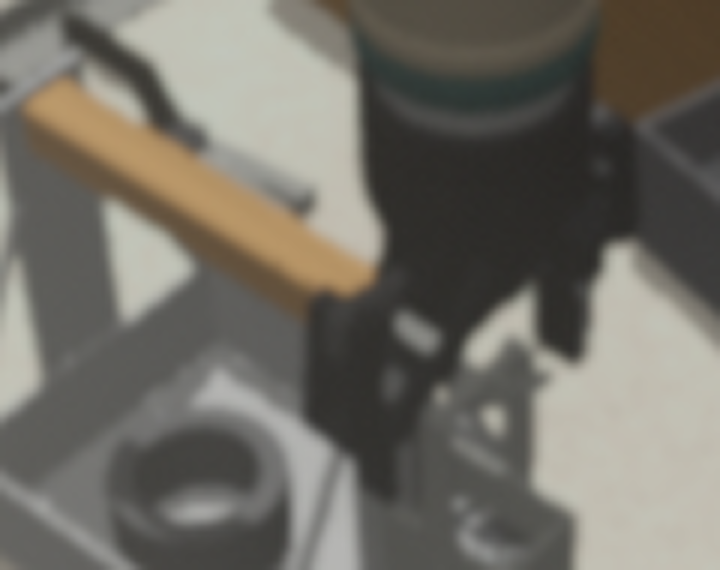

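Request:
{"fn": "send_rows", "kwargs": {
  "commands": [
    [85, 0, 0, -10, 0],
    [85, 0, 0, -28, 0],
    [85, 0, 0, -50, 0],
    [85, 0, 0, -75, 0],
    [85, 0, 0, -95, 0]
  ]
}}

```text
clock: 8.4
eef_pos: [581.4, 18.0, 263.5]
tool_rot: [-3.139, 0.003, 0.227]
force: [0.2, 0.4, -0.7]
width: 85.2
```

Request:
{"fn": "send_rows", "kwargs": {
  "commands": [
    [85, 0, -30, 0, 0],
    [85, 0, -65, 0, 0],
    [85, 0, -100, 0, 0],
    [85, 0, -114, 0, 0],
    [85, 0, -114, 0, 0]
  ]
}}

```text
clock: 8.9
eef_pos: [555.2, 131.7, 264.6]
tool_rot: [-3.138, 0.003, 0.231]
force: [-0.3, 0.1, -0.3]
width: 84.7
```

```bash
python3 - <<'E'
from h import *
to(554.7,129,180,12.9)
for n in("side","top"):
    a=ctrl.get_image(n);cv2.imwrite(f'pics/{n}9.png',a[:,:,::-1])
a=cv2.imread('pics/side9.png');b=cv2.imread('pics/top9.png')
cr=lambda im,x,y,w,h:cv2.resize(im[y:y+h,x:x+w],None,fx=5,fy=5,interpolation=cv2.INTER_CUBIC)
cv2.imwrite('pics/can9.png',cr(a,220,90,150,115));cv2.imwrite('pics/can9t.png',cr(b,235,150,150,110))
E
```

```text
{'clock': 8.9, 'eef_pos': [555.236, 131.667, 264.572], 'tool_rot': [-3.138, 0.003, 0.231], 'force': [-0.331, 0.126, -0.259], 'torque': [-0.05, 0.015, -0.005], 'width': 84.736}
shift [-0.9  2.8 84.6] roll 0.4
```

View pics/can9.png

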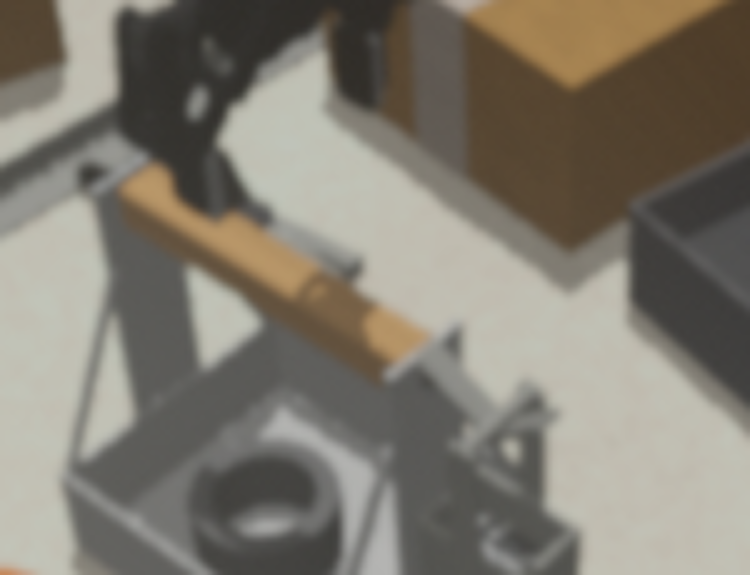

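View pics/can9t.png

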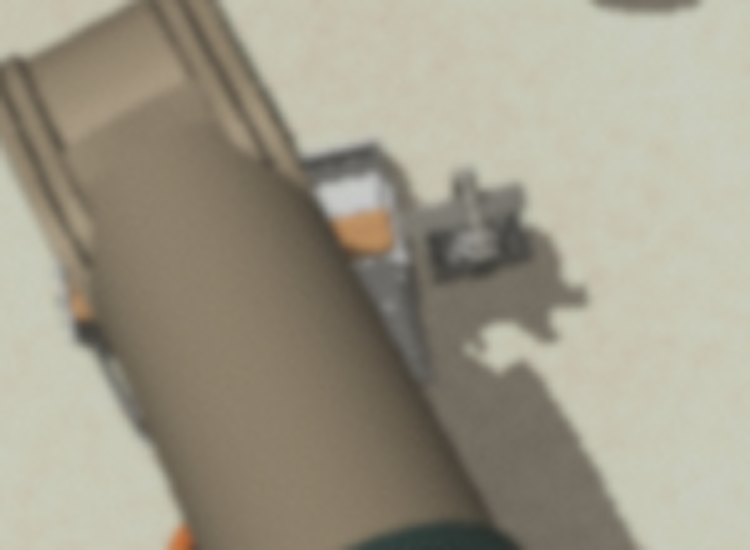

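Request:
{"fn": "send_rows", "kwargs": {
  "commands": [
    [85, -0.5, 3, 20, 0.3],
    [85, -0.5, 3, 45, 0.3],
    [85, -0.5, 3, 65, 0.3],
    [85, -0.5, 3, 80, 0.3],
    [85, -0.5, 3, 86, 0.3]
  ]
}}

```text
clock: 9.5
eef_pos: [555.9, 121.4, 176.3]
tool_rot: [3.141, 0.006, 0.217]
force: [-0.6, -0.2, 0.2]
width: 85.4
```

Request:
{"fn": "send_rows", "kwargs": {
  "commands": [
    [50, 0, 0, 0, 0],
    [40, 0, 0, 0, 0],
    [32, 0, 0, 0, 0],
    [28, 0, 0, 0, 0],
    [24, 0, 0, 0, 0]
  ]
}}

```text
clock: 10.0
eef_pos: [557.4, 121.7, 177.2]
tool_rot: [3.141, 0.003, 0.217]
force: [3.3, 0.5, 0.3]
width: 23.9
```

Request:
{"fn": "send_rows", "kwargs": {
  "commands": [
    [18, 0, 0, 0, 0],
    [12, 0, 0, 0, 0],
    [10, 0, 0, 0, 0],
    [10, 0, 0, 0, 0],
    [10, 0, 0, 0, 0]
  ]
}}

```text
clock: 10.5
eef_pos: [557.5, 121.7, 177.2]
tool_rot: [3.141, 0.003, 0.217]
force: [1.8, -0.7, -1.3]
width: 23.0
```

```bash
python3 - <<'E'
from h import *
to(554.7,129,180,12.9)
a=ctrl.get_image("side");cv2.imwrite('pics/side10.png',a[:,:,::-1])
cr=lambda im,x,y,w,h:cv2.resize(im[y:y+h,x:x+w,::-1],None,fx=5,fy=5,interpolation=cv2.INTER_CUBIC)
cv2.imwrite('pics/can10.png',cr(a,220,90,150,115))
E
```

```text
{'clock': 10.5, 'eef_pos': [557.511, 121.693, 177.193], 'tool_rot': [3.141, 0.003, 0.217], 'force': [1.795, -0.653, -1.29], 'torque': [-0.042, -0.31, -0.137], 'width': 22.974}
shift [-1.2 -7.7 -2.8] roll -0.5
```

View pics/can10.png

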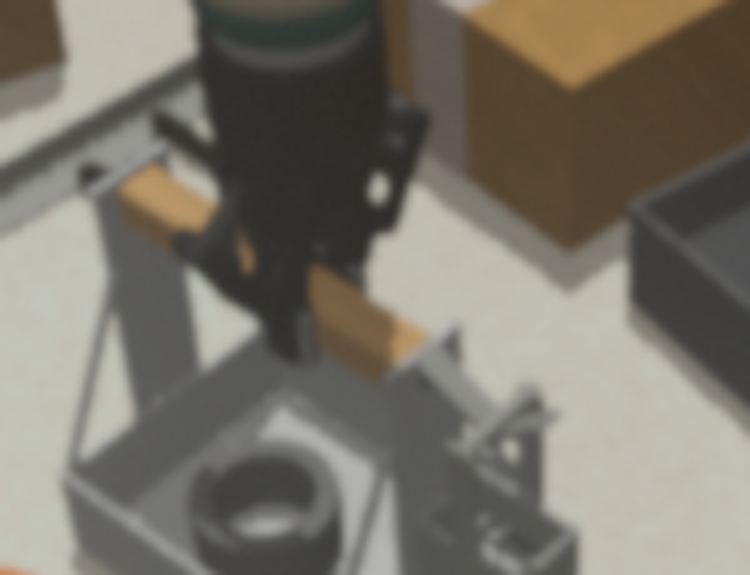

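Request:
{"fn": "send_rows", "kwargs": {
  "commands": [
    [35, 0, 0, 0, 0],
    [45, 0, 0, 0, 0],
    [50, 0, 0, 0, 0],
    [50, 0, -5, 0, 0],
    [50, 0, -7, 0, 0]
  ]
}}

```text
clock: 11.05
eef_pos: [555.7, 129.4, 177.3]
tool_rot: [3.141, 0.003, 0.218]
force: [-0.3, -0.7, -1.3]
width: 50.3
```

Request:
{"fn": "send_rows", "kwargs": {
  "commands": [
    [50, 0, 0, 0, 0],
    [40, 0, 0, 0, 0],
    [32, 0, 0, 0, 0],
    [28, 0, 0, 0, 0],
    [24, 0, 0, 0, 0]
  ]
}}

```text
clock: 11.55
eef_pos: [556.1, 129.3, 177.3]
tool_rot: [3.141, 0.002, 0.218]
force: [0.8, -0.6, -0.4]
width: 24.2
```

Request:
{"fn": "send_rows", "kwargs": {
  "commands": [
    [18, 0, 0, 0, 0],
    [10, 0, 0, 0, 0],
    [5, 0, 0, 0, 0],
    [5, 0, 0, 0, 0],
    [5, 0, 0, 0, 0]
  ]
}}

```text
clock: 12.05
eef_pos: [556.1, 129.3, 177.5]
tool_rot: [3.141, 0.002, 0.218]
force: [-0.9, -0.6, 2.4]
width: 23.3
```

Lift slowly, starting with a short test rise.

Request:
{"fn": "send_rows", "kwargs": {
  "commands": [
    [5, 0, 0, -2, 0],
    [5, 0, 0, -4, 0],
    [5, 0, 0, -7, 0],
    [5, 0, 0, -10, 0],
    [5, 0, 0, -10, 0]
  ]
}}

```text
clock: 12.55
eef_pos: [556.3, 129.4, 187.7]
tool_rot: [3.141, 0.001, 0.218]
force: [0.0, 0.3, -7.5]
width: 23.2
```

```bash
python3 - <<'E'
from h import *
state()
a=ctrl.get_image("side");cv2.imwrite('pics/side11.png',a[:,:,::-1])
cr=lambda im,x,y,w,h:cv2.resize(im[y:y+h,x:x+w,::-1],None,fx=5,fy=5,interpolation=cv2.INTER_CUBIC)
cv2.imwrite('pics/can11.png',cr(a,220,110,150,115))
E
```

```text
{'clock': 12.55, 'eef_pos': [556.315, 129.382, 187.734], 'tool_rot': [3.141, 0.001, 0.218], 'force': [0.031, 0.321, -7.495], 'torque': [0.074, -0.052, -0.035], 'width': 23.177}
```

View pics/can11.png

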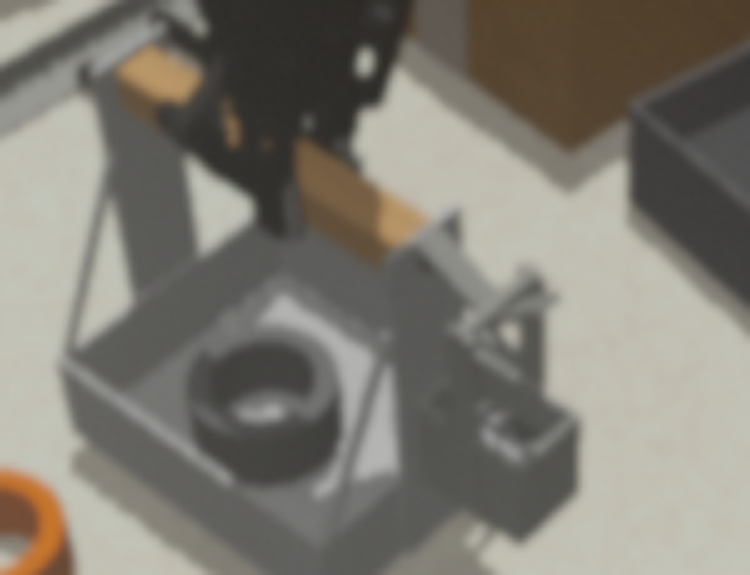

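Request:
{"fn": "send_rows", "kwargs": {
  "commands": [
    [5, 0, 0, -4, 0],
    [5, 0, 0, -12, 0],
    [5, 0, 0, -21, 0],
    [5, 0, 0, -30, 0],
    [5, 0, 0, -38, 0]
  ]
}}

```text
clock: 13.1
eef_pos: [556.6, 129.5, 226.8]
tool_rot: [3.141, 0.0, 0.218]
force: [-0.5, 0.7, -7.7]
width: 23.6
```

Request:
{"fn": "send_rows", "kwargs": {
  "commands": [
    [5, 0, 0, -8, 0],
    [5, 0, 0, -16, 0],
    [5, 0, 0, -23, 0],
    [5, 0, 0, -29, 0],
    [5, 0, 0, -32, 0]
  ]
}}

```text
clock: 13.6
eef_pos: [556.8, 129.6, 259.5]
tool_rot: [3.141, -0.0, 0.218]
force: [0.8, 0.8, -7.8]
width: 23.1
```

Request:
{"fn": "send_rows", "kwargs": {
  "commands": [
    [5, 0, 0, 0, 0],
    [5, 0, 0, 0, 0],
    [5, 0, 0, 0, 0],
    [5, 0, 0, 0, 0],
    [5, 0, 0, 0, 0]
  ]
}}

```text
clock: 14.1
eef_pos: [556.7, 129.6, 259.3]
tool_rot: [3.141, 0.0, 0.218]
force: [-0.5, -0.7, -6.4]
width: 23.1
```

Request:
{"fn": "send_rows", "kwargs": {
  "commands": [
    [5, 0, 0, 0, 0],
    [5, 0, 0, 0, 0],
    [5, 0, 0, 0, 0],
    [5, 0, 0, 0, 0],
    [5, 0, 0, 0, 0]
  ]
}}

```text
clock: 14.6
eef_pos: [556.7, 129.6, 259.3]
tool_rot: [3.141, -0.0, 0.218]
force: [0.5, -0.7, -7.9]
width: 23.4
```

```bash
python3 - <<'E'
from h import *
state()
a=ctrl.get_image("side");cv2.imwrite('pics/side12.png',a[:,:,::-1])
b=ctrl.get_image("top");cv2.imwrite('pics/top12.png',b[:,:,::-1])
cr=lambda im,x,y,w,h:cv2.resize(im[y:y+h,x:x+w,::-1],None,fx=5,fy=5,interpolation=cv2.INTER_CUBIC)
cv2.imwrite('pics/can12.png',cr(a,220,70,150,115))
# predicted side pixels for level tote raised h
th=.2205;R=np.array([[np.cos(th),-np.sin(th)],[np.sin(th),np.cos(th)]]);c=np.array([551,148.4])
hh=state()['eef_pos'][2]-177.5
for nm,p in (("tip",(0,-160,204)),("c-x+y rim",(-75,90,55)),("c-x-y rim",(-75,-90,55)),("c-x+y low",(-75,90,0)),("c-x-y low",(-75,-90,0)),("-y strap top -x",(-23,-92,200)),("+y strap top -x",(-23,92,200))):
    q=proj("side",[*(c+R@p[:2]),p[2]+hh]);print(nm,np.round((q-[220,70]+.5)*5))
E
```

```text
{'clock': 14.6, 'eef_pos': [556.695, 129.602, 259.3], 'tool_rot': [3.141, -0.0, 0.218], 'force': [0.526, -0.685, -7.926], 'torque': [0.016, -0.065, -0.05], 'width': 23.399}
{'clock': 14.7, 'eef_pos': [556.65, 129.6, 259.266], 'tool_rot': [3.141, -0.0, 0.218], 'force': [0.15, 0.012, -7.765], 'torque': [0.038, -0.014, 0.037], 'width': 23.07}
tip [543. 371.]
c-x+y rim [ 25. 455.]
c-x-y rim [303. 648.]
c-x+y low [ 45. 537.]
c-x-y low [313. 728.]
-y strap top -x [372. 332.]
+y strap top -x [ 57. 144.]
```

View pics/can12.png

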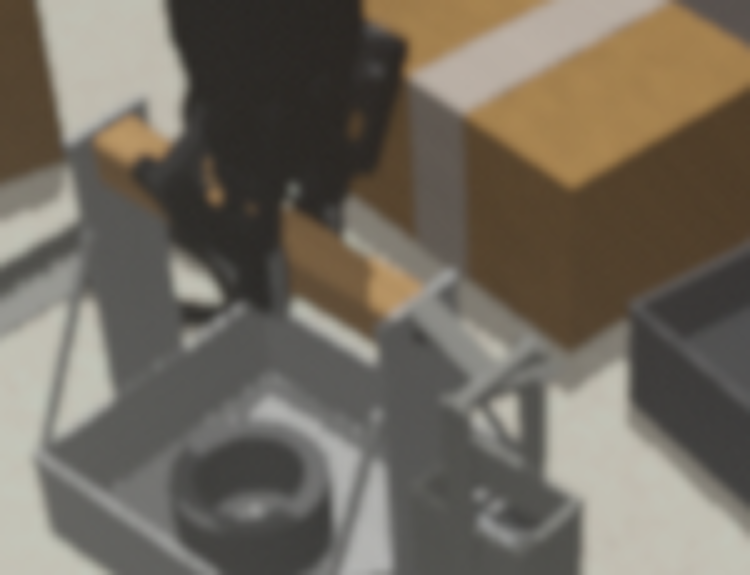

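View pics/top12.png

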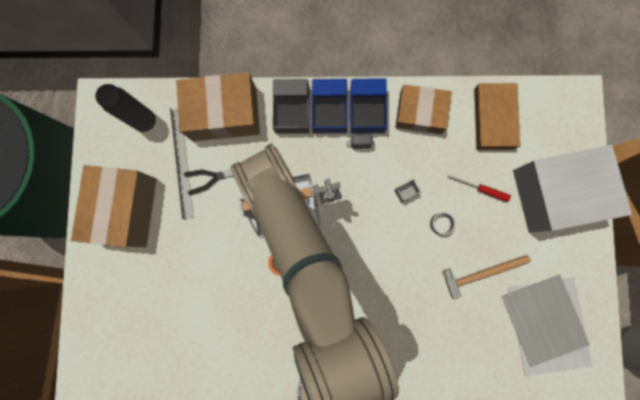

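Request:
{"fn": "send_rows", "kwargs": {
  "commands": [
    [5, 0, 0, 0, 0],
    [5, 0, 0, 0, 0],
    [5, 0, 0, 0, 0],
    [5, 0, 0, 0, 0],
    [5, 0, 0, 0, 0]
  ]
}}

```text
clock: 15.2
eef_pos: [556.7, 129.6, 259.3]
tool_rot: [3.141, 0.0, 0.218]
force: [0.6, -0.3, -7.9]
width: 23.0
```

```bash
python3 - <<'E'
from h import *
a=ctrl.get_image("side");b=ctrl.get_image("side")
o=cv2.imread('pics/side12.png')[:,:,::-1]
f=lambda p,q:cv2.absdiff(np.ascontiguousarray(p[70:195,220:345]),np.ascontiguousarray(q[70:195,220:345])).max(2)
for q in(a,b): d=cv2.GaussianBlur(f(o,q),(3,3),0);print(d.max(),d.mean())
state()
E
```

```text
6 0.82048
5 0.820096
{'clock': 15.3, 'eef_pos': [556.64, 129.614, 259.262], 'tool_rot': [3.141, 0.0, 0.218], 'force': [1.01, -0.259, -7.938], 'torque': [0.013, -0.021, 0.024], 'width': 22.789}
```

The picture hasn't changed over 0.6 s, so everything is steady. I'll hand the job in.

```bash
python3 -c "
from cell import ctrl
print(ctrl.finish_job())"
```

```text
the job is handed in; nothing more can be done
None
```

I hung the can by its handle on the tote's hook and let go while the tote still stood on the table. I then took the tote by its bar, lifted it about 82 mm and handed the job in while holding it there. The interface gave no verdict. The job took about 15.3 s of the 54 s allowed.

**Last checks:**
- **Load:** the arm carries about 7.9 N, which fits the tote, can and roll together, and the wrist moment is near zero.
- **Steadiness:** side pictures about 0.6 s apart show only image noise in the area around the tote and can.
- **Level:** the slope of the tote's strap tops agrees with a level tote to about 0.015 rad. All the points I compared sit about 3 pixels to one side of where I predicted them, which I put down to camera calibration and my pose estimate.
- **Can and roll:** the can's bar sits in the hook and the can hangs upright. The roll lies in the tray.
- **Other things on the table:** bin, collar, tape measure and snips look unmoved in the top view.

**Mishaps and unchecked points:**
- **Regrip:** my first grip on the bar was about 7 mm off the balance point, so I let go and gripped again before lifting.
- **Hook tip:** I could not check it in the last picture, because it was hidden behind the can's bar.

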